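Turn the plate warmer up four clicks and start it

TASK

Turn the plate warmer up: with a fingertip in its notch, push the dial round clockwise (seen from above) exactly four clicks from where it stands now, without running past the fourth. Then press the round start button beside the dial fully down, let it come back up and leave the controls. Everything is only pushed gently: grip and lift nothing, and do not shift the plates or the things standing around.

Things in the scene. Friction and masses are not known exactly. Their poses are not given: they have to be found in the camera images.
- warmer: plate warmer, a low dark metal box fixed to the stand, 220 (x) x 360 (y) mm, top face 44 mm above the stand. Origin: centre of its underside, at stand height; z up. A stack of plates stands on its +y half; the aluminium control panel is its -y end, with the dial at (-35, -115) mm in this frame and the start button at (70, -115) mm.
- dial_face (a point): the point to push: on the flat radial wall that closes the clockwise end (seen from above) of the dial's finger notch, 30 mm from the dial's axis, 63 mm above the stand, mid height of the wall. A fingertip in the notch pushing this wall clockwise turns the dial. The notch is the 130 degrees counterclockwise of this point, open above and at the rim, reaching in to the axis; about 54 mm wide at this radius.
- dial_hub (a point): point on the dial's vertical axis, at the notch's floor, 53 mm above the stand. The dial has a grey base disc 92 mm across, whose upper side is the notch's floor, and a raised round black cap of 45 mm radius on it, reaching 73.5 mm above the stand. A white line on the cap lies opposite the notch's middle and points at tick marks on the panel, one per click.
- dial (a joint): angle of the dial in rad, growing clockwise seen from above. It rests in eight click stops 0.419 rad (24 degrees) apart: 0, 0.419 ... 2.932, with end stops just beyond; it starts in one of the first three. About 7 N at the push point carries it over a click; from about 0.6 of the way it drops into the next stop by itself and stays. Four clicks are 1.676 rad.
- start_top (a point): centre of the top of the round black start button, 26 mm across, vertical, 65 mm above the stand when up; its fixed ring round it is 42 mm across with its top 56 mm above the stand.
- start (a joint): travel of the start button in m: 0 up, 0.005 fully down (about 4 N); it springs back up by itself.
- plates: stack of small white plates, about 153 mm across and 46 mm high, loose on the warmer; origin at the centre of its underside
- bitters: small loose bottle with a dasher cap, 47 mm across, 138 mm high; origin at the centre of its underside
- cellar: round wooden salt cellar, loose, 70 mm across, 67 mm high; origin at the centre of its underside
- jigger: metal double-cone measure, loose, 41 mm across, 97 mm high; origin at the centre of its underside
- lime: loose green lime, about 52 x 43 x 42 mm; origin at its underside
- stopper: black bottle stopper, loose, 33 mm across, 48 mm high; origin at the centre of its underside

How it is judged:
By the outcome, as a careful person would: the job done as asked, in the order asked, and still so for the second after the job is handed in, with the robot touching nothing.
It also fails if it takes over 51 s, if anything falls off the work surface, if the arm or the gripper's body presses on something with over 40 N, if the wrist force passes 120 N, or if a joint passes its speed limit or range.

ROBOT

A 7-joint arm with a two-finger parallel gripper is mounted at the origin on a cart in front of the work surface, level with it; the furniture and walls round the work are solid. World frame = base frame: x ahead of the robot, y to its left, z up, the work surface at z = 0. Lengths are in m, angles in degrees, forces in N, time in s.
With the tool pointing down it reaches from about 0.425 to 0.975 m from the base axis. Payload 16.7 kg.
Tool frame: the origin (TCP) lies on the centre line of the jaws, within the pads' length; the fingertips stand 8 mm ahead of it and the grasp point (between the pads) lies 11 mm behind it; z points along the fingers, y is the line along which they close (so a half turn about z gives the same grasp; the last joint's range is limited). The gripper opens to 85 mm and grips with 20 to 120 N. Pads are 22 mm wide; open, the fingers measure 114 mm over their backs; the gripper's body (76 mm by 85 mm) begins 54 mm behind the grasp point. The pads swing forward as they close: fully open they stand 13 mm farther back than shut.
Start: joints at [-81.732, 24.414, 4.234, 92.017, -1.954, 63.644, -3.845], TCP at [0.195, 0.646, 0.239] pointing down, gripper open.
Joint ranges: [-163.25, 163.25], [-28.42, 122.38], [-70.27, 78.77], [12.13, 141.07], [-58.53, 238.53], [9.26, 117.41], [-156.51, 156.51]. Speed limits (degrees/s): [108.29, 108.29, 136.94, 136.94, 172.46, 172.46, 172.46].

INTERFACE

Orientations are given as [roll, pitch, yaw] about the fixed x, y, z axes, in that order (R = Rz(yaw) Ry(pitch) Rx(roll)).
In Python, from workcell import arm gives the robot as it stands.
- The arm moves only by the shell command python3 -m creep 'ROWS'. ROWS is text: rows parted by semicolons, each of 7 numbers parted by spaces: the turn, a rotation vector about the tool's x, y, z in degrees, then the shift along the tool's x, y, z in m, then the opening, from 0 (shut) to 1 (fully open). A call has 1 to 20 rows; each row is the pose to reach, as a shift and turn from the pose commanded when the call began, along the tool's axes at that moment; what a row does not reach only later rows make up. A row lasts 1/8 s, in which the tool goes at most 62.5 mm and 10.7 degrees, less where a joint would pass 70% of its speed; a pose out of reach is approached as far as the arm can. A call with a gripper value outside its range is refused whole. The fingers move at their own pace and stop on an object; the grip force is fixed at half the most. Time passes only in rows, so rows that repeat a pose let the fingers close. It gives the time, the measured TCP pose, the force, the opening and the grip force at its end, in the units of the state.
- arm.get_state(): the state, without advancing time (a new reading comes with each control period).
- arm.capture(name): name is "side" or "top" or "wrist"; returns (picture, depth): 384x512x3 uint8, blue, green, red; 384x512 float32, m along the optical axis (not along the pixel's ray), 0 where there is no reading.
- arm.get_calibration(name): a dict with "fov_y" (degrees; the focal length in pixels is half the picture's height over the tangent of half this angle, whatever the lens; pixels are square), "cx", "cy" (the principal point, pixels), "position" and "orientation" of the camera in the world. Camera axes: x right, y down, z forward; pixel columns grow to the right and rows downward; lengths in m; the calibration is good to about 2 mm. A picture is of the moment at which its call begins: read the wrist's pose just before it. get_calibration takes no time and is no camera call; for the wrist camera it gives the pose at the moment of the call.
- arm.close_job(): hands the job in; it is judged then, once.
Trained networks look in the newest picture that a camera, given by its name, has taken for a name from the list of things; names that differ only in an ending like _2 or _b are one class to them, and where a whole thing is asked for, a point or a joint stands for the part that bears it (a point fixed in the world has none). Each returns a list of dicts, best first, with "score" (0 to 1); they miss things now and then, are a little off and sometimes report something else, mostly with a low value. They report only what shows in the picture. A call takes as long as a camera call.
- arm.spot_in(camera, name): "rect" ([left, top, width, height] in pixels, round what is visible of it).
- arm.outline_of(camera, name): "region" (384x512 bool, what is visible of it) and "rect" ([left, top, width, height] in pixels, round what is visible of it).
The state is a dict: "clock": time; "qpos": joint angles; "dq": joint speeds; "joint_efforts": joint torques, N m; "tcp_pos": TCP position; "eef_rot": TCP orientation; "force": force on the tool from outside, world axes, zero at the start; "ft_torque": the same for the moment, N m; "gripper_width": opening from 0.0 (shut) to 1.0 (fully open); "finger_force": force on a finger pad.
Only numpy, scipy, OpenCV 4.12 (cv2) and the standard library are available. Lean on these libraries where they do the work, as an engineer would, in place of code of your own. Each camera call takes 0.05 s, during which the arm holds its last target. There are 200 camera calls.

## Working session

There is one attempt and no reset: what is moved stays moved. The work goes in short steps, Python scripts to look and compute and a shell command to move; the robot and the scene stay as the last step left them, time stands still between calls to the robot, and variables do not carry over. Pictures are saved under pics/ and viewed, at most 10 in all, crops included, and the job is handed in when it is done.

```bash
mkdir -p pics
cat > h.py <<'E'
import numpy as np, cv2
from scipy.spatial.transform import Rotation as R
from workcell import arm
def cal(n):
    c=arm.get_calibration(n); f=192/np.tan(np.radians(c['fov_y']/2))
    o=np.array(c['orientation']); M=R.from_euler('xyz',o,degrees=True).as_matrix() if o.size==3 else o.reshape(3,3)
    return f,c['cx'],c['cy'],np.array(c['position']),M
def pt(k,u,v,d):
    f,cx,cy,p,M=k; return p+M@np.array([(u-cx)/f*d,(v-cy)/f*d,d])
def onz(k,u,v,z):
    f,cx,cy,p,M=k; r=M@np.array([(u-cx)/f,(v-cy)/f,1]); return p+r*(z-p[2])/r[2]
def proj(k,X):
    f,cx,cy,p,M=k; c=M.T@(np.array(X)-p); return f*c[0]/c[2]+cx,f*c[1]/c[2]+cy
E
python3 - <<'E'
from h import *
print(arm.get_calibration('top')); print({k:v for k,v in arm.get_state().items()})
for n in ('top','side'):
    k=cal(n); im,d=arm.capture(n); cv2.imwrite(f'pics/{n}.png',im)
    for t in ('warmer','dial','dial_face','dial_hub','start_top','plates','bitters','cellar','jigger','lime','stopper'):
        r=arm.outline_of(n,t)[:1]
        for q in r:
            m=q['region']&(d>0); v,u=np.nonzero(m)
            P=np.array([pt(k,a,b,c) for a,b,c in zip(u,v,d[m])])
            if len(P): print(n,t,round(q['score'],2),q['rect'],np.median(P,0).round(3),np.percentile(P,2,0).round(3),np.percentile(P,98,0).round(3))
E
```

```text
{'fov_y': 49.61420751513659, 'cx': 256.8819602923977, 'cy': 185.6821824629779, 'position': array([ 0.43115438, -0.00376819,  1.14775101]), 'orientation': array([-171.46728271,   -1.26335764,  -90.02866182])}
{'clock': 0.0, 'qpos': array([-81.73156049,  24.45072397,   4.22996089,  92.05067504,
        -1.95354766,  63.64358204,  -3.84445992]), 'dq': array([ 0.06348045, -0.05751376, -0.06278457,  0.09654163, -0.08853522,
       -0.05937475, -0.02342291]), 'joint_efforts': array([-6.11585019e-04, -9.49835730e+01,  3.76005158e+00, -4.63524842e+01,
        1.90642179e-02,  1.00845969e-02,  2.17499235e-05]), 'tcp_pos': array([0.19538277, 0.64570216, 0.23860944]), 'eef_rot': array([-1.79927312e+02,  5.08784420e-03,  1.63165517e+02]), 'force': array([0.67319844, 0.56878094, 0.22730421]), 'ft_torque': array([-0.00976762, -0.04646898,  0.00129137]), 'finger_force': 0.0, 'gripper_width': 1.000199455230948}
top warmer 0.75 [170.9, 151.5, 142.7, 101.8] [ 0.542 -0.037  0.044] [ 0.444 -0.171  0.038] [0.674 0.18  0.075]
top dial 0.9 [268.1, 205.3, 37.2, 28.2] [ 0.508 -0.103  0.071] [ 0.467 -0.145  0
[... 1411 characters left out ...]
] [ 0.465 -0.146  0.044] [ 0.543 -0.06   0.075]
side start_top 0.47 [252.2, 172.7, 5.8, 2.5] [ 0.611 -0.114  0.064] [ 0.602 -0.13   0.056] [ 0.624 -0.107  0.066]
side plates 0.73 [272.7, 169.9, 29.9, 25.3] [ 0.499 -0.078  0.07 ] [ 0.465 -0.147  0.045] [ 0.544 -0.06   0.075]
side bitters 0.64 [182.4, 245.3, 23.9, 61.8] [0.573 0.351 0.068] [0.557 0.331 0.006] [0.595 0.361 0.132]
side cellar 0.8 [232.9, 277.5, 36.3, 44.2] [0.467 0.346 0.055] [0.438 0.299 0.001] [0.501 0.362 0.059]
side jigger 0.69 [295.8, 137.5, 11.9, 28.6] [ 0.529 -0.35   0.061] [ 0.517 -0.38   0.005] [ 0.544 -0.338  0.095]
side stopper 0.62 [126.9, 261.9, 10.6, 29.1] [0.72  0.348 0.018] [0.71  0.334 0.005] [0.735 0.357 0.049]
```

Run:
```python
from h import *
a=cv2.imread('pics/top.png')[140:260,160:320]; cv2.imwrite('pics/c1.png',cv2.resize(a,(800,600),interpolation=cv2.INTER_CUBIC))
s=arm.get_state(); c=arm.get_calibration('wrist'); print(c)
M=R.from_euler('xyz',s['eef_rot'],degrees=True).as_matrix()
print('cam in tool',M.T@(c['position']-s['tcp_pos']), 'axis', M.T@cal('wrist')[4][:,2])
for tgt in ([.41,-.103,.26],): print('shift', M.T@(np.array(tgt)-s['tcp_pos']))
```

```text
{'fov_y': 66.88491037194245, 'cx': 251.4422633939145, 'cy': 188.75309804560536, 'position': array([0.13108776, 0.66488028, 0.37360164]), 'orientation': array([ 1.64452582e+02, -6.32082587e-04,  7.31610196e+01])}
cam in tool [ 0.06709085 -0.00063074 -0.13428708] axis [-2.68059912e-01  3.02307935e-05  9.63402244e-01]
shift [-0.42229916 -0.65479344 -0.02068218]
```

View pics/c1.png

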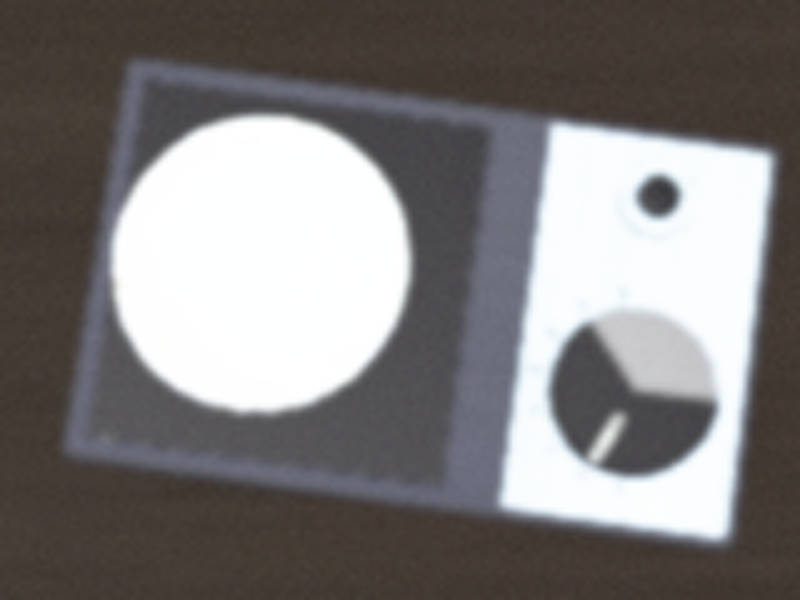

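The top view shows the dial at crop (633,392). The notch runs from the upper left round to the right, with its clockwise wall pointing right (world -y). The white line is at (605,437) and the button at (658,196). Next I move above the dial for a closer look.

```bash
python3 -m creep '0 0 0 -0.02 -0.022 0 0;0 0 0 -0.056 -0.062 0 0;0 0 0 -0.095 -0.106 0 0;0 0 0 -0.135 -0.15 0 0;0 0 0 -0.175 -0.195 0 0;0 0 0 -0.215 -0.24 0 0;0 0 0 -0.255 -0.285 0 0;0 0 0 -0.295 -0.33 0 0;0 0 0 -0.335 -0.375 0 0;0 0 0 -0.375 -0.42 0 0;0 0 0 -0.415 -0.465 0 0;0 0 0 -0.455 -0.51 0 0;0 0 0 -0.495 -0.555 0 0;0 0 0 -0.53 -0.592 0 0;0 0 0 -0.55 -0.614 0 0;0 0 0 -0.56 -0.625 0 0;0 0 0 -0.56 -0.625 0 0;0 0 0 -0.56 -0.625 0 0'
python3 - <<'E'
from h import *
s=arm.get_state(); print(s['clock'],s['qpos'].round(1),s['tcp_pos'],s['eef_rot'],s['gripper_width'])
k=cal('wrist'); im,d=arm.capture('wrist'); cv2.imwrite('pics/w1.png',im); np.savez('w1.npz',d=d,f=k[0],cx=k[1],cy=k[2],p=k[3],M=k[4])
for t in ('dial','dial_face','dial_hub','start_top'):
    for q in arm.outline_of('wrist',t)[:1]:
        m=q['region']&(d>0); v,u=np.nonzero(m)
        P=np.array([pt(k,a,b,c) for a,b,c in zip(u,v,d[m])])
        print(t,round(q['score'],2),q['rect'],np.median(P,0).round(4),np.percentile(P,1,0).round(4),np.percentile(P,99,0).round(4))
E
```

```text
clock: 3.45
tcp_pos: [0.5502, -0.1131, 0.2393]
eef_rot: [180.0, -0.0, 163.2]
force: [-0.2, -0.8, -0.3]
gripper_width: -0.003
finger_force: 0.0
3.45 [-24.5  15.7  35.8 108.3 -10.7  59.2  89. ] [ 0.55018573 -0.11313167  0.23925985] [ 1.79972820e+02 -2.41025608e-02  1.63232694e+02] -0.00322695279484438
dial 0.58 [203.5, 85.5, 86.1, 87.2] [ 0.5059 -0.1051  0.0726] [ 0.467  -0.1483  0.051 ] [ 0.5513 -0.0645  0.0747]
dial_face 0.89 [205.7, 89.0, 85.5, 84.9] [ 0.5058 -0.105   0.0726] [ 0.4668 -0.1482  0.0447] [ 0.552  -0.0637  0.0747]
dial_hub 0.94 [204.0, 89.3, 85.7, 84.6] [ 0.5061 -0.1053  0.0727] [ 0.4672 -0.1482  0.051 ] [ 0.5512 -0.0646  0.0747]
start_top 0.53 [250.7, 213.3, 25.3, 17.1] [ 0.6069 -0.1166  0.064 ] [ 0.6001 -0.131   0.0556] [ 0.6215 -0.1083  0.0659]
```

View pics/w1.png

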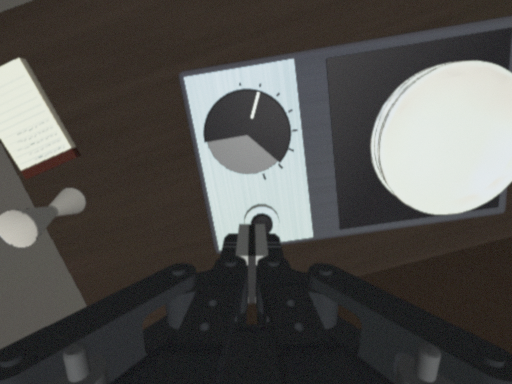

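The wrist view shows the dial at (248,131), the notch below it (205-280, 131-172), the white line at (255,105) and the button at (261,220), partly behind the fingers. The angles come next.

```bash
cat > dial.py <<'E'
from h import *
def dial(im,k,c0=(.509,-.1065),tag=None):
    N=480; s=.00025   # rectify on cap top, 120 mm square; col -> -y, row -> -x
    g=np.arange(N)-N/2
    def rect(z):
        X,Y=np.meshgrid(c0[0]-g*s,c0[1]-g*s,indexing='ij'); f,cx,cy,p,M=k
        Q=(np.stack([X,Y,np.full_like(X,z)],-1)-p)@M
        return cv2.remap(im,(f*Q[...,0]/Q[...,2]+cx).astype('f4'),(f*Q[...,1]/Q[...,2]+cy).astype('f4'),cv2.INTER_LINEAR)
    r=rect(.0735); gray=cv2.cvtColor(r,cv2.COLOR_BGR2GRAY)
    cap=(gray<70).astype('u1')
    n,l,st,ce=cv2.connectedComponentsWithStats(cap)
    # component nearest centre with cap-like area
    j=max(range(1,n),key=lambda i:st[i,4] if np.hypot(*(ce[i]-N/2))<80 else 0)
    cnt=max(cv2.findContours((l==j).astype('u1'),cv2.RETR_EXTERNAL,cv2.CHAIN_APPROX_NONE)[0],key=len)[:,0]
    P=np.c_[c0[0]-(cnt[:,1]-N/2)*s,c0[1]-(cnt[:,0]-N/2)*s]
    w=np.ones(len(P),bool); 
    for _ in range(15):
        A=np.c_[2*P[w],np.ones(w.sum())]; b=(P[w]**2).sum(1); q=np.linalg.lstsq(A,b,rcond=None)[0]
        rad=np.sqrt(q[2]+q[0]**2+q[1]**2); e=np.hypot(*(P-q[:2]).T)-rad; w=(np.abs(e)<.0015)|(e>0)&(np.abs(e)<.003)
    c=q[:2]
    X=c0[0]-g*s; Y=c0[1]-g*s; rr=np.hypot(X[:,None]-c[0],Y[None]-c[1]); 
    hole=(gray>130)&(rr<.043); hole=hole.astype('u1')
    n2,l2,s2,_=cv2.connectedComponentsWithStats(hole)
    az=np.degrees(np.arctan2(Y[None]-c[1],X[:,None]-c[0]))
    print('centre',c.round(4),'rad',round(rad,4))
    for i in range(1,n2):
        if s2[i,4]>300:
            v,u=np.nonzero(l2==i); D=np.c_[X[v]-c[0],Y[u]-c[1]]; m=D.mean(0)
            print('bright',s2[i,4]*s*s*1e6,'mm2 az',round(np.degrees(np.arctan2(m[1],m[0])),1),'r',np.hypot(*m).round(4))
    # cap edges at several radii
    for R_ in (.02,.03,.038):
        a=np.radians(np.arange(0,360,.5)); v=((c0[0]-(c[0]+R_*np.cos(a)))/s+N/2).astype(int); u=((c0[1]-(c[1]+R_*np.sin(a)))/s+N/2).astype(int)
        t=gray[v,u]>72; e=np.nonzero(t!=np.roll(t,1))[0]; print(R_,[(float(x/2),bool(t[x])) for x in e])
    if tag: cv2.imwrite(tag,r)
    return c
E
python3 - <<'E'
from dial import *
z=np.load('w1.npz'); k=(float(z['f']),float(z['cx']),float(z['cy']),z['p'],z['M'])
dial(cv2.imread('pics/w1.png'),k,tag='pics/r1.png')
f,cx,cy,p,M=k
d=z['d']; tip=d[222:300,235:272]; print('tip depth',tip[::10,17].round(3))
print(d[240,225:285:2].round(3))
E
```

```text
centre [ 0.5094 -0.1064] rad 0.0431
bright 2034.125 mm2 az -31.7 r 0.0233
bright 102.5625 mm2 az 147.9 r 0.0299
0.02 [(36.5, False), (139.5, True), (157.0, False), (260.5, True)]
0.03 [(35.5, False), (142.0, True), (154.5, False), (261.5, True)]
0.038 [(35.0, False), (143.5, True), (153.5, False), (262.0, True)]
tip depth [0.333 0.138 0.127 0.12  0.117 0.118 0.12  0.121]
[0.138 0.139 0.139 0.138 0.139 0.138 0.129 0.13  0.13  0.131 0.13  0.13
 0.128 0.131 0.129 0.13  0.13  0.131 0.13  0.129 0.13  0.139 0.139 0.14
 0.141 0.14  0.14  0.139 0.36  0.359]
```

View pics/r1.png

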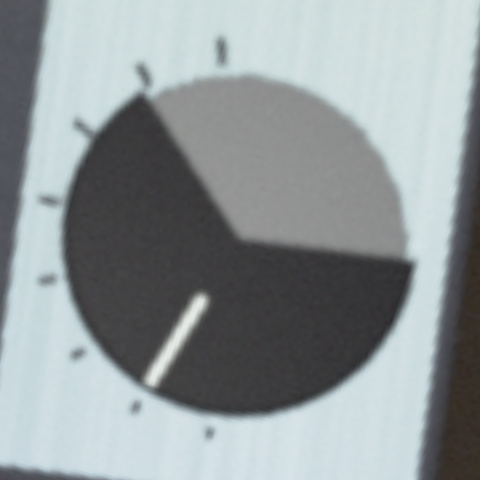

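The cap centre is (0.509,-0.106). The wall is at azimuth -97° and the dial stands at its second tick. I'll put the shut fingertip into the notch at yaw 173, so the tool's x axis is tangential.

```bash
python3 -m creep '0 0 -4 0.004 -0.012 0.01 0;0 0 -8 0.008 -0.024 0.03 0;0 0 -10 0.01 -0.0305 0.06 0;0 0 -10 0.01 -0.0305 0.09 0;0 0 -10 0.01 -0.0305 0.115 0;0 0 -10 0.01 -0.0305 0.135 0;0 0 -10 0.01 -0.0305 0.15 0;0 0 -10 0.01 -0.0305 0.158 0;0 0 -10 0.01 -0.0305 0.166 0;0 0 -10 0.01 -0.0305 0.173 0;0 0 -10 0.01 -0.0305 0.173 0'
python3 - <<'E'
from h import *
s=arm.get_state(); M=R.from_euler('xyz',s['eef_rot'],degrees=True); p=s['tcp_pos']; print(s['qpos'].round(1),s['force'])
k=cal('wrist'); im,d=arm.capture('wrist'); cv2.imwrite('pics/w2.png',im)
# rows for a push: face azimuth from -97 down to -97-a, tool x = push direction
c=np.array([.5094,-.1064]); y0=s['eef_rot'][2]
for a in (-12,-6,0,6,12,18,24,30,36,42,48,54,60,66,72,78,84,88,91,93,95):
    th=np.radians(-97-a); t=np.array([np.sin(th),-np.cos(th)]); X=c+.03*np.array([np.cos(th),np.sin(th)])-.011*t
    sh=M.inv().apply([*(X-p[:2]),0]); print(a,'turn z',round(-(-97-a-90+360-y0),1),sh.round(4), X.round(4))
E
```

```text
clock: 5.08
tcp_pos: [0.5319, -0.1406, 0.0661]
eef_rot: [-180.0, -0.0, 173.2]
force: [-0.6, 0.4, 0.2]
gripper_width: 0.001
finger_force: 0.0
[-14.   28.3  27.9 117.2 -20.5  39.2 110.3] [-0.6213199   0.35906441  0.18628967]
-12 turn z -11.8 [0.0095 0.0042 0.    ] [ 0.523  -0.1353]
-6 turn z -5.8 [0.0124 0.0026 0.    ] [ 0.5199 -0.1366]
0 turn z 0.2 [0.0155 0.0013 0.    ] [ 0.5167 -0.1375]
6 turn z 6.2 [0.0187 0.0003 0.    ] [ 0.5134 -0.1381]
12 turn z 12.2 [ 0.022  -0.0003  0.    ] [ 0.51   -0.1383]
18 turn z 18.2 [ 0.0253 -0.0006  0.    ] [ 0.5067 -0.1382]
24 turn z 24.2 [ 0.0287 -0.0006  0.    ] [ 0.5034 -0.1378]
30 turn z 30.2 [ 0.032  -0.0002  0.    ] [ 0.5001 -0.137 ]
36 turn z 36.2 [0.0353 0.0006 0.    ] [ 0.497  -0.1358]
42 turn z 42.2 [0.0384 0.0017 0.    ] [ 0.494  -0.1344]
48 turn z 48.2 [0.0414 0.0031 0.    ] [ 0.4911 -0.1326]
54 turn z 54.2 [0.0443 0.0048 0.    ] [ 0.4885 -0.1306]
60 turn z 60.2 [0.047  0.0068 0.    ] [ 0.4861 -0.1282]
66 turn z 66.2 [0.0494 0.0091 0.    ] [ 0.4839 -0.1257]
72 turn z 72.2 [0.0516 0.0116 0.    ] [ 0.4821 -0.1229]
78 turn z 78.2 [0.0535 0.0144 0.    ] [ 0.4805 -0.12  ]
84 turn z 84.2 [0.0552 0.0173 0.    ] [ 0.4792 -0.1169]
88 turn z 88.2 [0.0561 0.0193 0.    ] [ 0.4786 -0.1147]
91 turn z 91.2 [0.0567 0.0209 0.    ] [ 0.4782 -0.1131]
93 turn z 93.2 [0.057 0.022 0.   ] [ 0.4779 -0.112 ]
95 turn z 95.2 [0.0573 0.023  0.    ] [ 0.4778 -0.1109]
```

View pics/w2.png

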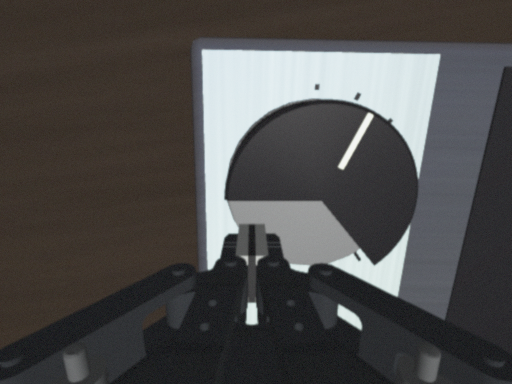

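The fingertip at (252,225) is inside the notch, and the wall runs along y≈200 from (228,200) to (322,200). I'll push about two clicks, then check.

```bash
python3 -m creep '0 0 0 0.005 0 0 0;0 0 0 0.01 0.001 0 0;0 0 0 0.0155 0.0013 0 0;0 0 6 0.0187 0.0003 0 0;0 0 12 0.022 -0.0003 0 0;0 0 18 0.0253 -0.0006 0 0;0 0 24 0.0287 -0.0006 0 0;0 0 30 0.032 -0.0002 0 0;0 0 36 0.0353 0.0006 0 0;0 0 42 0.0384 0.0017 0 0;0 0 45 0.04 0.0024 0 0;0 0 45 0.04 0.0024 0 0'
python3 - <<'E'
from dial import *
s=arm.get_state(); M=R.from_euler('xyz',s['eef_rot'],degrees=True); p=s['tcp_pos']; print(s['qpos'].round(1),s['force'])
for n in('wrist','top'):
    k=cal(n); im,d=arm.capture(n); cv2.imwrite(f'pics/{n}3.png',im); print(n)
    try: dial(im,k,tag=f'pics/{n}r3.png')
    except Exception as e: print(e)
c=np.array([.5094,-.1064]); y0=s['eef_rot'][2]
for a in (45,48,54,60,66,72,78,84,88,91,93,95):
    th=np.radians(-97-a); t=np.array([np.sin(th),-np.cos(th)]); X=c+.03*np.array([np.cos(th),np.sin(th)])-.011*t
    sh=M.inv().apply([*(X-p[:2]),0]); print(a,'turn z',round(-(-97-a-90+360-y0),1),sh.round(4), X.round(4))
E
```

```text
clock: 6.62
tcp_pos: [0.4924, -0.1333, 0.0664]
eef_rot: [-180.0, -0.0, 128.2]
force: [0.3, 0.2, 0.7]
gripper_width: 0.003
finger_force: 0.0
[-24.4  28.4  40.5 122.8 -29.5  38.7  74.6] [0.30954247 0.16731479 0.68849536]
wrist
centre [ 0.5089 -0.1245] rad 0.0613
bright 26.25 mm2 az -9.0 r 0.0406
bright 392.00000000000006 mm2 az 71.5 r 0.0082
bright 27.75 mm2 az 94.2 r 0.0388
bright 210.9375 mm2 az -161.6 r 0.0376
0.02 [(27.5, True), (49.0, False), (169.0, True), (187.0, False), (215.5, True), (216.0, False), (216.5, True), (225.0, False)]
0.03 [(185.5, True), (193.5, False), (265.5, True), (266.5, False), (272.5, True), (274.5, False)]
0.038 [(91.5, True), (97.5, False), (186.0, True), (221.5, False), (349.0, True), (354.5, False)]
top
max() iterable argument is empty
45 turn z 0.2 [-0.0003 -0.     -0.    ] [ 0.4925 -0.1335]
48 turn z 3.2 [ 0.0013 -0.0006  0.    ] [ 0.4911 -0.1326]
54 turn z 9.2 [ 0.0045 -0.0014  0.    ] [ 0.4885 -0.1306]
60 turn z 15.2 [ 0.0078 -0.0018  0.    ] [ 0.4861 -0.1282]
66 turn z 21.2 [ 0.0112 -0.0019  0.    ] [ 0.4839 -0.1257]
72 turn z 27.2 [ 0.0145 -0.0017  0.    ] [ 0.4821 -0.1229]
78 turn z 33.2 [ 0.0178 -0.0011  0.    ] [ 0.4805 -0.12  ]
84 turn z 39.2 [ 0.021  -0.0002  0.    ] [ 0.4792 -0.1169]
88 turn z 43.2 [0.0231 0.0006 0.    ] [ 0.4786 -0.1147]
91 turn z 46.2 [0.0246 0.0013 0.    ] [ 0.4782 -0.1131]
93 turn z 48.2 [0.0256 0.0018 0.    ] [ 0.4779 -0.112 ]
95 turn z 50.2 [0.0266 0.0023 0.    ] [ 0.4778 -0.1109]
```

View pics/wrist3.png

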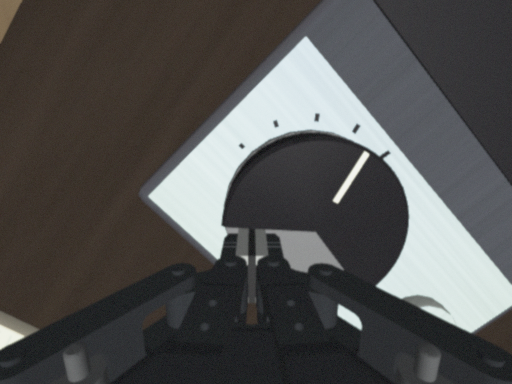

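Run:
```python
from h import *
k=cal('wrist'); a=onz(k,336,202,.0735);b=onz(k,367,154,.0735); e=b-a; print(a,b,np.degrees(np.arctan2(e[1],e[0])))
c=np.array([.5094,-.1064])
for q in (a,b): print(np.degrees(np.arctan2(*(q[:2]-c)[::-1])))
for t in ((242,146),(276,123),(317,117),(356,128),(386,153)):
    q=onz(k,*t,.044)[:2]-c; print('tick',np.degrees(np.arctan2(q[1],q[0])))
q=onz(k,223,226,.0735)[:2]-c; print('face',np.degrees(np.arctan2(q[1],q[0])))
```

```text
[ 0.50754531 -0.08954616  0.0735    ] [ 0.50315229 -0.06476861  0.0735    ] 100.05398287167013
96.27986022300519
98.53480612500394
tick 172.1769830641293
tick 147.60210757180053
tick 123.37881647635632
tick 99.3103406021752
tick 75.49241601632143
face -145.04088969682556
```

The line is at 99.5°, exactly on the fourth tick, so two clicks are done. Two more to go.

```bash
python3 -m creep '0 0 3 0.0013 -0.0006 0 0;0 0 9 0.0045 -0.0014 0 0;0 0 15 0.0078 -0.0018 0 0;0 0 21 0.0112 -0.0019 0 0;0 0 27 0.0145 -0.0017 0 0;0 0 33 0.0178 -0.0011 0 0;0 0 39 0.021 -0.0002 0 0;0 0 43 0.0231 0.0006 0 0;0 0 46 0.0246 0.0013 0 0;0 0 47 0.025 0.0015 0 0;0 0 47 0.025 0.0015 0 0'
python3 - <<'E'
from h import *
s=arm.get_state(); print(s['qpos'].round(1),s['force'])
k=cal('wrist'); im,d=arm.capture('wrist'); cv2.imwrite('pics/w4.png',im); np.savez('w4.npz',f=k[0],cx=k[1],cy=k[2],p=k[3],M=k[4])
E
```

```text
clock: 8.1
tcp_pos: [0.4784, -0.113, 0.0663]
eef_rot: [-180.0, 0.0, 81.2]
force: [0.0, -0.9, 0.6]
gripper_width: -0.002
finger_force: 0.0
[-35.9  32.3  53.4 125.5 -40.4  41.4  36.6] [ 0.01233187 -0.92044096  0.64665116]
```

View pics/w4.png

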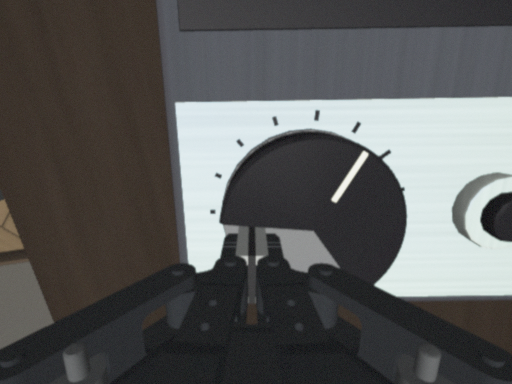

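```bash
python3 -m creep '0 0 0 -0.003 0 0 0;0 0 0 -0.007 0 0 0;0 0 0 -0.007 0 -0.015 0;0 0 0 -0.007 0 -0.04 0;0 0 0 -0.012 0.02 -0.065 0;0 0 0 -0.02 0.055 -0.085 0;0 0 0 -0.03 0.095 -0.1 0;0 0 0 -0.035 0.125 -0.1 0;0 0 0 -0.035 0.134 -0.1 0;0 0 0 -0.035 0.134 -0.1 0'
python3 - <<'E'
from h import *
z=np.load('w4.npz'); k=(float(z['f']),float(z['cx']),float(z['cy']),z['p'],z['M'])
a=onz(k,334,202,.0735);b=onz(k,366,153,.0735); e=b-a; c=np.array([.5094,-.1064])
print('line w4',np.degrees(np.arctan2(e[1],e[0])),[np.degrees(np.arctan2(*(q[:2]-c)[::-1])) for q in (a,b)])
s=arm.get_state(); M=R.from_euler('xyz',s['eef_rot'],degrees=True); print(s['qpos'].round(1))
k=cal('wrist'); im,d=arm.capture('wrist'); cv2.imwrite('pics/w5.png',im); np.savez('w5.npz',f=k[0],cx=k[1],cy=k[2],p=k[3],M=k[4])
for q in arm.outline_of('wrist','start_top')[:2]:
    m=q['region']&(d>0); v,u=np.nonzero(m); P=np.array([pt(k,a,b,x) for a,b,x in zip(u,v,d[m])]); t=P[P[:,2]>.061]
    print(q['score'],q['rect'],t.mean(0).round(4),t.min(0).round(4),t.max(0).round(4))
    print('shift to above', M.inv().apply(np.r_[t.mean(0)[:2],.085]-s['tcp_pos']).round(4))
E
```

```text
clock: 9.4
tcp_pos: [0.6051, -0.1682, 0.1666]
eef_rot: [-180.0, 0.0, 81.2]
force: [-0.2, -0.3, 0.1]
gripper_width: 0.001
finger_force: 0.0
line w4 52.67574050289115 [np.float64(48.80280294703844), np.float64(51.133708466834264)]
[-30.2  36.1  57.2 104.4 -35.1  59.3  32.1]
```

View pics/w5.png

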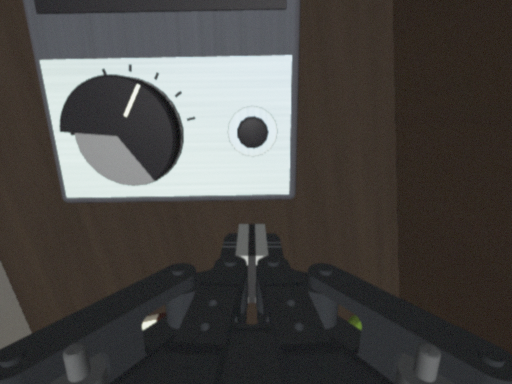

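The dial line (124,116)-(138,85) shows four clicks done. The button top is at about (252.5,131.5).

Run:
```python
from h import *
k=cal('wrist'); c=np.array([.5094,-.1064])
a=onz(k,124,116,.0735);b=onz(k,138,85,.0735); e=b-a; print('line',np.degrees(np.arctan2(e[1],e[0])))
im=cv2.imread('pics/w5.png',0); n,l,st,ce=cv2.connectedComponentsWithStats((im[100:165,225:282]<90).astype('u1')); i=max(range(1,n),key=lambda i:st[i,4] if np.hypot(*(ce[i]-[27,31]))<8 else 0)
u,v=ce[i]+[225,100]; B=onz(k,u,v,.064); print(u,v,st[i],B)
s=arm.get_state(); M=R.from_euler('xyz',s['eef_rot'],degrees=True)
print('shift', M.inv().apply(np.r_[B[:2],.085]-s['tcp_pos']).round(4))
```

```text
line 50.866395039661626
252.07338129496404 131.85035971223022 [ 13  17  30  30 695] [ 0.61306584 -0.12001492  0.064     ]
shift [0.0487 0.0012 0.0815]
```

```bash
python3 -m creep '0 0 0 0.02 0 0.005 0;0 0 0 0.04 0.001 0.015 0;0 0 0 0.0487 0.0012 0.035 0;0 0 0 0.0487 0.0012 0.06 0;0 0 0 0.0487 0.0012 0.078 0;0 0 0 0.0487 0.0012 0.088 0;0 0 0 0.0487 0.0012 0.093 0;0 0 0 0.0487 0.0012 0.096 0;0 0 0 0.0487 0.0012 0.098 0;0 0 0 0.0487 0.0012 0.099 0;0 0 0 0.0487 0.0012 0.099 0'
```

```text
clock: 10.88
tcp_pos: [0.6141, -0.1205, 0.068]
eef_rot: [180.0, -0.0, 81.1]
force: [-4.8, -0.1, 10.5]
gripper_width: -0.001
finger_force: 4.8
```

The force is 10.5 N, against about 4 N for the button, and the tip has stopped at 60 mm, so the button is on its stop. I'll add a slight extra press to be sure, then retreat.

```bash
python3 -m creep '0 0 0 0 0 0.0007 0;0 0 0 0 0 0.0007 0'; python3 -m creep '0 0 0 0 0 -0.003 0;0 0 0 0 0 -0.012 0;0 0 0 0 0 -0.035 0;0 0 0 0 0 -0.07 0;0 0 0 -0.03 0 -0.1 0;0 0 0 -0.06 0 -0.12 0;0 0 0 -0.06 0 -0.12 0;0 0 0 -0.06 0 -0.12 0'
python3 - <<'E'
from h import *
k=cal('wrist'); im,d=arm.capture('wrist'); cv2.imwrite('pics/w6.png',im)
f=arm.get_state()['force']; print(f)
u,v=proj(k,[.613,-.120,.065]); u,v=int(u),int(v); P=[pt(k,u+i,v+j,d[v+j,u+i])[2] for i in(-4,0,4) for j in(-4,0,4)]; print('button z',np.median(P))
E
```

```text
clock: 11.12
tcp_pos: [0.6142, -0.1205, 0.0678]
eef_rot: [180.0, -0.0, 81.1]
force: [-7.0, 1.2, 18.7]
gripper_width: -0.001
finger_force: 9.5
clock: 12.12
tcp_pos: [0.605, -0.1789, 0.1871]
eef_rot: [180.0, -0.0, 81.2]
force: [0.3, 0.3, -0.4]
gripper_width: -0.001
finger_force: 0.0
[ 0.54323265  0.29232812 -0.17658707]
button z 0.06459686284118943
```

View pics/w6.png

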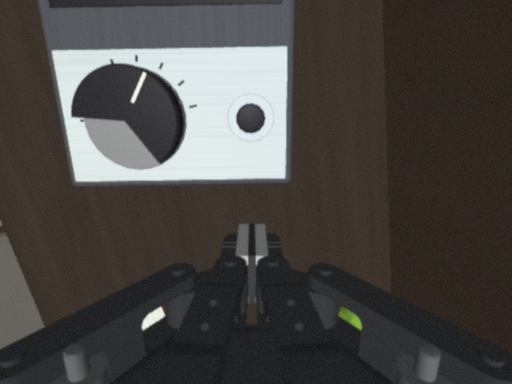

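The button (250,118) is back up, with its top at 64.6 mm. The dial line (133,102)-(145,73) is still at the fourth click and the arm is clear.

```bash
python3 -c "from workcell import arm; print(arm.close_job())"
```

```text
the job is handed in; nothing more can be done
None
```

The dial was turned exactly four clicks clockwise, the start button was then pressed fully down and came back up, and the job was handed in at about 12 s with the arm clear of the controls.

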